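# Dock the cup feeder and load its stack

### The arm

A 7-joint arm with a two-finger parallel gripper is mounted at the origin on the work surface. World frame = base frame: x ahead of the robot, y to its left, z up, the work surface at z = 0. Lengths are in m, angles in rad, forces in N, time in s.
With the tool pointing down it reaches from about 0.425 to 0.95 m from the base axis. Payload 4.7 kg.
Tool frame: the origin (TCP) lies between the finger pads; the fingertips stand 25 mm ahead of it and the grasp point (between the pads) lies 6 mm ahead of it; z points along the fingers, y is the line along which they close (so a half turn about z gives the same grasp; the last joint's range is limited). The gripper opens to 85 mm and grips with 20 to 120 N. Pads are 22 mm wide; open, the fingers measure 114 mm over their backs; the gripper's body (76 mm by 85 mm) begins 54 mm behind the grasp point. The pads swing forward as they close: fully open they stand 13 mm farther back than shut.
Start: joints at [1.287, 0.469, -0.049, 1.532, 0.024, 1.141, -0.082], TCP at [0.17, -0.653, 0.256] pointing down, gripper open.
Joint ranges: [-2.59, 2.59], [-0.33, 1.99], [-1.39, 1.29], [0.1, 2.45], [-1.04, 4.18], [0.21, 1.99], [-2.66, 2.66]. Speed limits (rad/s): [2.57, 2.57, 3.14, 3.14, 3.14, 3.14, 3.14].

### API

Orientations are given as a 3x3 rotation matrix whose columns are the frame's x, y, z axes.
In Python, from rig import * gives the robot as it stands. Calls block until the motion is done:
- movep(position, orientation): joint-space move of the TCP to a pose.
- move_l(position, attitude=None, feed=0.15, until_force=None): straight line of the TCP; attitude=None keeps the orientation; feed is the mean speed in m/s. With until_force (N) it stops when the force on the tool has changed by that much, and returns True; else False.
- move_joints(angles): joint-space move.
- command_gripper(opening, newtons=None): finger opening in m; newtons is the grip in N (None keeps the last); returns when the fingers have stopped.
- sleep(seconds).
- inverse_kinematics(position, orientation): joint angles nearest the present ones, or None.
- sense(): the state.
- camera(name): name is "scene" or "top" or "wrist"; returns (picture, depth): 480x640x3 uint8, red, green, blue; 480x640 float32, m along the optical axis (not along the pixel's ray), 0 where there is no reading.
- camera_params(name): a dict with "K" (3x3 intrinsics, pixels), "position" and "rotation" of the camera in the world; the wrist camera has in their place "tool_from_camera" (4x4, takes a point from camera to tool coordinates, whose origin is the TCP and whose axes are the flange's). Camera axes: x right, y down, z forward; pixel columns grow to the right and rows downward; lengths in m; the calibration is good to about 2 mm. A picture is of the moment at which its call begins: read the wrist's pose just before it. camera_params takes no time and is no camera call.
A pose or a line that the arm cannot do raises Unreachable and nothing moves.
- finish_job(): hands the job in; it is judged then, once.
The state is a dict: "time_s": time; "joint_pos": joint angles; "qd": joint speeds; "joint_efforts": joint torques, N m; "position": TCP position; "tcp_rot": TCP orientation; "wrist_force": force on the tool from outside, world axes, zero at the start; "ft_torque": the same for the moment, N m; "finger_gap": finger opening in m; "gripper_force": force on a finger pad.
Only numpy, scipy, OpenCV 4.12 (cv2) and the standard library are available. Lean on these libraries where they do the work, as an engineer would, in place of code of your own. Each camera call takes 0.05 s, during which the arm holds its last target. There are 200 camera calls.

### The job

Set up the cup feeder for the analyser. First press the middle key (pause) fully down so that the rinse key pops up; then walk the heavy feeder forward by nudging the two corners nearest the robot in turn, never pressing on the glass dome between them, until its far face is flush against the analyser and it stands between the two black marks on the bench. Then nest every loose cup that is there, upright and fully home, one inside the other into the starter cup on the feeder, and last press the leftmost key as seen from the robot (feed) fully down; leave the other things on the bench alone.

Things in the scene. Friction and masses are not known exactly. Their poses are not given: they have to be found in the camera images.
- feeder: the cup feeder: loose grey flat-based box, about 1.5 kg, 140 mm deep (x), 210 wide (y), 62 high. Origin: centre of its underside; x points to its far face, y to its left, z up. Near face at x = -70 mm, free for pushing at |y| 55 to 105 mm only (dome between). A push of 10 to 20 N at one near corner makes it creep forward and swivel. Keys on top at x -15, y 86, 50, 14; starter cup at 15, -50 mm
- dome: the delicate glass dome on the near face of the feeder: 110 mm wide, sticks out 25 mm, from 12 to 48 mm above the bench. Must not be pressed. Origin and axes: the bench-level middle of the feeder's near face, axes as the feeder's
- far_left (a point): left end of the feeder's far face, 30 mm above the bench (feeder x = 70, y = 105 mm)
- far_right (a point): right end of the feeder's far face, 30 mm above the bench (feeder x = 70, y = -105 mm)
- seat (a point): centre of the starter cup, 24 mm above its foot: a cup like the loose ones, fixed upright on the feeder's top (its foot 63 mm above the bench); z up
- analyser: the analyser: fixed white instrument 420 mm wide, with a flat upright docking face 110 mm high towards the robot. Origin: bottom middle of that face; x points into it, away from the robot, y to its left, z up. Two black strips lie on the bench before it, inner edges at y = +128 and -128 mm; the feeder (210 mm wide) belongs centred between them
- key_feed (a joint): downward travel of the feed (leftmost, +y end) key of the feeder's three-key bank, in m: 0 is up (cap 14 mm proud of the feeder's top), 0.008 is fully down (6 mm proud). The bank is interlocked: pushing one key fully down (about 4 to 6 N) makes the one that was down pop up, and a key stays where it is left
- key_feed_top (a point): centre of the top face of the feed (leftmost) key's white cap (26 x 24 mm; the caps are 36 mm apart centre to centre); it moves down with the key
- key_pause (a joint): downward travel of the pause (middle) key of the feeder's three-key bank, in m: 0 is up (cap 14 mm proud of the feeder's top), 0.008 is fully down (6 mm proud). The bank is interlocked: pushing one key fully down (about 4 to 6 N) makes the one that was down pop up, and a key stays where it is left
- key_pause_top (a point): centre of the top face of the pause (middle) key's white cap (26 x 24 mm; the caps are 36 mm apart centre to centre); it moves down with the key
- key_rinse (a joint): downward travel of the rinse (rightmost, next to the starter cup; down at the start) key of the feeder's three-key bank, in m: 0 is up (cap 14 mm proud of the feeder's top), 0.008 is fully down (6 mm proud). The bank is interlocked: pushing one key fully down (about 4 to 6 N) makes the one that was down pop up, and a key stays where it is left
- key_rinse_top (a point): centre of the top face of the rinse (rightmost) key's white cap (26 x 24 mm; the caps are 36 mm apart centre to centre); it moves down with the key
- cup1_mid (a point): centre, 24 mm above its foot, of a white upright stacking cup (z up): 48 mm high, foot 40 mm across, above 30 mm a straight collar 62 mm across, 18 mm tall; wall 2.5 mm, bottom 22 mm thick; 50 g. None if absent. All cups, the starter too, are alike: one set squarely in another comes to rest 22 mm higher, floor on floor, 3 mm play all round, its collar wholly (4 mm) above the rim below
- cup2_mid (a point): centre, 24 mm above its foot, of a white upright stacking cup (z up): 48 mm high, foot 40 mm across, above 30 mm a straight collar 62 mm across, 18 mm tall; wall 2.5 mm, bottom 22 mm thick; 50 g. None if absent. All cups, the starter too, are alike: one set squarely in another comes to rest 22 mm higher, floor on floor, 3 mm play all round, its collar wholly (4 mm) above the rim below
- cup3_mid (a point): centre, 24 mm above its foot, of a white upright stacking cup (z up): 48 mm high, foot 40 mm across, above 30 mm a straight collar 62 mm across, 18 mm tall; wall 2.5 mm, bottom 22 mm thick; 50 g. None if absent. All cups, the starter too, are alike: one set squarely in another comes to rest 22 mm higher, floor on floor, 3 mm play all round, its collar wholly (4 mm) above the rim below
- cup4_mid (a point): centre, 24 mm above its foot, of a white upright stacking cup (z up): 48 mm high, foot 40 mm across, above 30 mm a straight collar 62 mm across, 18 mm tall; wall 2.5 mm, bottom 22 mm thick; 50 g. None if absent. All cups, the starter too, are alike: one set squarely in another comes to rest 22 mm higher, floor on floor, 3 mm play all round, its collar wholly (4 mm) above the rim below
- reagent_bottle: bystander: amber reagent bottle with a red cap, 68 mm across, 150 mm high; origin under its centre
- tablet_jar: bystander: amber jar, 44 mm across, 65 mm high; origin under its centre
- green_bottle: bystander: small white bottle with a green cap, 32 mm across, 60 mm high; origin under its centre
- weight: bystander: steel weight, 36 mm across, 44 mm high; origin under its centre
- cuvette_block: bystander: aluminium block 36 x 50 x 28 mm; origin under its centre
- paper_roll: bystander: white paper roll standing upright, 56 mm across, 57 mm high; origin under its centre
- control_vial: bystander: small amber vial with a white cap, 28 mm across, 50 mm high; origin under its centre
Not all that is in view belongs to the job. Leave any red look-alike of the part that bears cup3_mid alone.

How it is judged:
On the way, in this order (a step that is already met when the one before it is completed fails the run):
1. the pause key is fully down and the rinse key has popped up (value of joint key_pause above 0.0065 m and value of joint key_rinse below 0.0015 m), for 0.2 s.
2. the feeder stands at rest flush against the analyser, between the marks (x of each of far_left, far_right in the frame of analyser above -0.009 m and y of feeder in the frame of analyser between -0.022 and 0.022 m and linear speed of feeder below 0.02 m/s and angle between feeder's own z axis and vertical below 0.05 rad), for 0.3 s.
3. every loose cup present is nested fully home in the stack on the feeder (horizontal distance between each of cup1_mid, cup2_mid, cup3_mid, cup4_mid and seat below 0.01 m and angle between each of cup1_mid, cup2_mid, cup3_mid, cup4_mid's own z axis and vertical below 0.1 rad and (z of cup1_mid in the frame of seat between 0.018 and 0.026 m or z of cup1_mid in the frame of seat between 0.04 and 0.048 m or z of cup1_mid in the frame of seat between 0.062 and 0.07 m or z of cup1_mid in the frame of seat between 0.084 and 0.092 m) and (z of cup2_mid in the frame of seat between 0.018 and 0.026 m or z of cup2_mid in the frame of seat between 0.04 and 0.048 m or z of cup2_mid in the frame of seat between 0.062 and 0.07 m or z of cup2_mid in the frame of seat between 0.084 and 0.092 m) and (z of cup3_mid in the frame of seat between 0.018 and 0.026 m or z of cup3_mid in the frame of seat between 0.04 and 0.048 m or z of cup3_mid in the frame of seat between 0.062 and 0.07 m or z of cup3_mid in the frame of seat between 0.084 and 0.092 m) and (z of cup4_mid in the frame of seat between 0.018 and 0.026 m or z of cup4_mid in the frame of seat between 0.04 and 0.048 m or z of cup4_mid in the frame of seat between 0.062 and 0.07 m or z of cup4_mid in the frame of seat between 0.084 and 0.092 m)), for 0.2 s.
4. the feed key is fully down and the pause key has popped up (value of joint key_feed above 0.0065 m and value of joint key_pause below 0.0015 m), for 0.2 s.
At the end, for the whole second after the job is handed in: Feeder: both ends of its far face within 9 mm of the analyser, within 22 mm of mid-way between the marks. Every cup present upright (0.1 rad) in the stack, within 10 mm of its axis, at a multiple of 22 mm (+-4) above the starter. Feed key over 6.5 mm down, others under 1.5. All at rest (all of step 2 and all of step 3 and all of step 4 and value of joint key_rinse below 0.0015 m and linear speed of each of cup1, cup2, cup3, cup4 below 0.02 m/s); the robot touches nothing.
It fails at once if the glass dome is pressed (contact force between any of the arm, the fingers and dome above 2 N).
It fails at once if a bystander is pushed more than 50 mm away or knocked over (distance of any of reagent_bottle, tablet_jar, green_bottle, weight, cuvette_block, paper_roll, control_vial from where it was at the start of the episode above 0.05 m or angle between any of reagent_bottle, tablet_jar, green_bottle, weight, cuvette_block, paper_roll, control_vial's own z axis and vertical above 0.6 rad).
Of cup1, cup2, cup3, cup4 only 2 to 4 are there at a start; the rules pass over those that are not, and their reading is None.
At some moment in a run one of cup1, cup2, cup3, cup4 may be knocked a few centimetres aside while the robot is not near it.
It also fails if it takes over 210 s, if anything falls off the work surface, if the arm or the gripper's body presses on something with over 40 N, if the wrist force passes 120 N, or if a joint passes its speed limit or range.

## Working session

There is one attempt and no reset: what is moved stays moved. The work goes in short steps, each a Python script; the robot and the scene stay as the last script left them, time stands still between calls to the robot, and variables do not carry over. Pictures are saved under pics/ and viewed, at most 14 in all, crops included, and the job is handed in when it is done.

```bash
ls; mkdir -p pics
python3 - <<'E'
from rig import *
import cv2
for n in("scene","top"):
    im,d=camera(n); cv2.imwrite(f"pics/{n}0.png",im[:,:,::-1]); p=camera_params(n); print(n,p)
s=sense();print(s["time_s"],s["position"],s["tcp_rot"])
print(camera_params("wrist"))
E
```

```text
pics
scene {'K': array([[437.80701649,   0.        , 319.08072784],
       [  0.        , 437.80701649, 241.42353384],
       [  0.        ,   0.        ,   1.        ]]), 'position': array([0.98929558, 0.39083709, 0.83744227]), 'rotation': array([[-0.60736448,  0.62666166, -0.48826586],
       [ 0.79431262,  0.46877864, -0.38641176],
       [-0.01326084, -0.62252851, -0.78248476]])}
top {'K': array([[480.50909145,   0.        , 323.32931714],
       [  0.        , 480.50909145, 237.81717719],
       [  0.        ,   0.        ,   1.        ]]), 'position': array([ 3.99280602e-01, -3.24565531e-04,  1.12406640e+00]), 'rotation': array([[-0.02786013, -0.99329591,  0.11219198],
       [-0.99948567,  0.02589747, -0.01891358],
       [ 0.01588129, -0.11266121, -0.99350654]])}
0.1 [ 0.17000992 -0.65275436  0.25534476] [[ 9.67719645e-01  2.52028643e-01 -5.01687636e-04]
 [ 2.52029135e-01 -9.67718167e-01  1.69218472e-03]
 [-5.90132227e-05 -1.76400030e-03 -9.99998442e-01]]
{'K': array([[397.68347732,   0.        , 321.24418206],
       [  0.        , 397.68347732, 238.28761813],
       [  0.        ,   0.        ,   1.        ]]), 'tool_from_camera': array([[ 7.67660150e-04, -9.53151947e-01, -3.02490953e-01,
         7.57159075e-02],
       [ 9.99999703e-01,  7.51454483e-04,  1.69954235e-04,
        -5.70092337e-04],
       [ 6.53159726e-05, -3.02490994e-01,  9.53152241e-01,
        -1.17619947e-01],
       [ 0.00000000e+00,  0.00000000e+00,  0.00000000e+00,
         1.00000000e+00]])}
```

View pics/scene0.png

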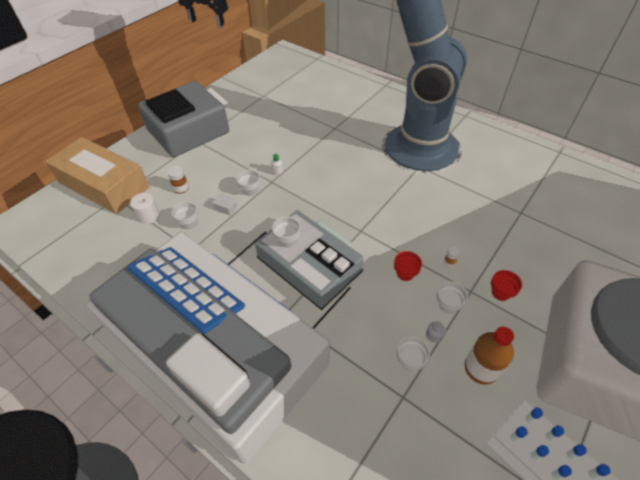

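View pics/top0.png

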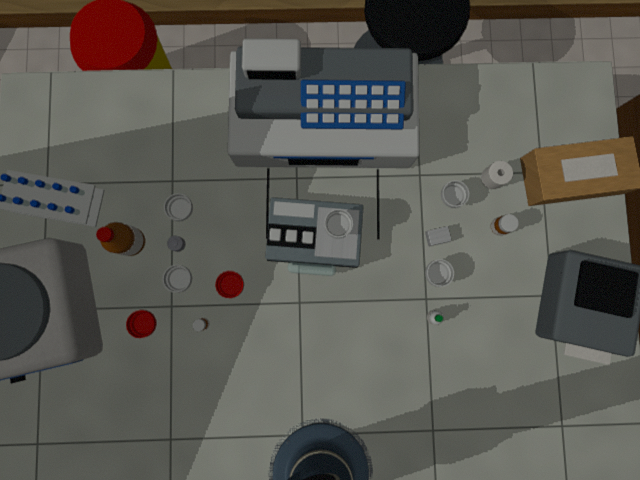

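```bash
cat > h.py <<'E'
from rig import *
import numpy as np, cv2
from scipy.spatial.transform import Rotation as R
def cam(n):
    s=sense(); im,d=camera(n); p=camera_params(n)
    if n=="wrist":
        T=np.eye(4); T[:3,:3]=s["tcp_rot"]; T[:3,3]=s["position"]; T=T@p["tool_from_camera"]; Rc,t=T[:3,:3],T[:3,3]
    else: Rc,t=p["rotation"],p["position"]
    return im,d,np.array(p["K"]),np.array(Rc),np.array(t)
def ray(c,u,v,z):
    """pixel(s) onto plane z"""
    _,_,K,Rc,t=c; u=np.atleast_1d(u).astype(float);v=np.atleast_1d(v).astype(float)
    r=np.stack([(u-K[0,2])/K[0,0],(v-K[1,2])/K[1,1],np.ones_like(u)],-1)@Rc.T
    return t+r*((z-t[2])/r[:,2])[:,None]
def proj(c,P):
    _,_,K,Rc,t=c; q=(np.asarray(P)-t)@Rc; return q[...,:2]/q[...,2:]*K[0,0]+K[:2,2]
def cloud(c):
    im,d,K,Rc,t=c; v,u=np.mgrid[:480,:640]
    r=np.stack([(u-K[0,2])/K[0,0],(v-K[1,2])/K[1,1],np.ones(u.shape)],-1)
    P=(r*d[...,None])@Rc.T+t; P[d<=0]=np.nan; return P
def down(yaw=0):
    """tool down; tool x at yaw, y = closing line"""
    return R.from_euler('z',yaw).as_matrix()@np.diag([1,-1,-1.])
E
cat > m.py <<'E'
from h import *
c=cam("top"); P=cloud(c); im=c[0]
def clus(uv,lo,hi,r=28):
    v,u=np.mgrid[:480,:640]; m=((u-uv[0])**2+(v-uv[1])**2<r*r)&(P[...,2]>lo)&(P[...,2]<hi)
    q=P[m]; 
    if len(q)<8: return None
    (x,y),rad=cv2.minEnclosingCircle(q[:,:2].astype(np.float32)); return np.round([x,y,np.median(q[:,2]),rad,len(q)],4)
for n,uv in dict(A=(179,207),B=(177,278),C=(455,194),D=(440,272)).items(): print(n,clus(uv,.038,.056))
print("start",clus((340,223),.1,.12))
for n,uv in dict(redA=(229,284),redB=(141,323),roll=(500,173),weight=(176,243),cuv=(439,236),gb=(436,318),jar=(507,223),vial=(200,325),bottle=(120,238)).items(): print(n,clus(uv,.022,.16,24))
# feeder top
v,u=np.mgrid[:480,:640]
m=(abs(P[...,2]-.062)<.006)&(abs(u-315)<70)&(abs(v-233)<50); m=cv2.morphologyEx(m.astype(np.uint8),cv2.MORPH_OPEN,np.ones((3,3)))
pts=P[m>0][:,:2].astype(np.float32); print("feeder",cv2.minAreaRect(pts), np.median(P[m>0][:,2]))
# key caps: bright blobs
for k in [(275,236),(291,237),(307,238)]:
    w=(im.min(2)>150)&(abs(u-k[0])<10)&(abs(v-k[1])<10); print("key",k,P[w].mean(0),u[w].mean(),v[w].mean(),w.sum())
m=(abs(P[...,2]-.11)<.01)&(v<175)&(v>120)&(u>215)&(u<430)
for uu in range(240,411,34):
    col=P[100:190,uu]; f=col[(col[:,2]>.03)&(col[:,2]<.1)]; t=col[abs(col[:,2]-.11)<.008]; print("an",uu,np.nanmin(t,0) if len(t) else 0, f[:3])
# black strips
b=(im.max(2)<45)&(abs(P[...,2])<.01)&(v>165)&(v<245)&(u>255)&(u<390); n,l,st,ce=cv2.connectedComponentsWithStats(b.astype(np.uint8))
for i in range(1,n):
    if st[i,4]>25:
        q=ray(c,u[l==i],v[l==i],0); print("strip",st[i],q.min(0),q.max(0),q.mean(0),cv2.fitLine(q[:,:2].astype(np.float32),2,0,.01,.01).ravel())
big=cv2.resize(im[180:290,250:380],None,fx=6,fy=5,interpolation=cv2.INTER_CUBIC)
a=cv2.resize(im[180:300,140:250],None,fx=3,fy=3);b2=cv2.resize(im[170:330,410:520],(330,360))
cv2.imwrite("pics/crop1.png",np.hstack([cv2.resize(big,(340,360)),a,b2])[:,:800,::-1])
E
python3 m.py
```

```text
A [6.020e-01 3.065e-01 4.610e-02 3.180e-02 1.660e+02]
B [4.396e-01 3.085e-01 4.680e-02 3.140e-02 1.580e+02]
C [ 6.168e-01 -3.257e-01  4.610e-02  3.170e-02  1.660e+02]
D [ 4.359e-01 -2.803e-01  4.660e-02  3.150e-02  1.520e+02]
start [ 5.454e-01 -5.210e-02  1.100e-01  3.100e-02  1.430e+02]
redA [4.235e-01 1.919e-01 2.960e-02 3.100e-02 4.490e+02]
redB [3.416e-01 3.879e-01 3.160e-02 3.230e-02 5.250e+02]
roll [ 6.608e-01 -4.287e-01  5.580e-02  2.880e-02  5.860e+02]
weight [5.186e-01 3.081e-01 3.140e-02 5.420e-02 2.310e+02]
cuv [ 5.048e-01 -2.919e-01  2.770e-02  4.250e-02  3.470e+02]
gb [ 3.367e-01 -2.694e-01  3.940e-02  1.610e-02  1.740e+02]
jar [ 5.431e-01 -4.366e-01  6.300e-02  2.220e-02  4.040e+02]
vial [3.359e-01 2.588e-01 4.950e-02 1.360e-02 1.420e+02]
bottle [5.297e-01 4.250e-01 1.020e-01 3.410e-02 1.173e+03]
feeder ((0.5359659790992737, -0.0009458735585212708), (0.20989947021007538, 0.1402227133512497), 84.01029968261719) 0.062344208043375815
key (275, 236) [nan nan nan] nan nan 0
key (291, 237) [nan nan nan] nan nan 0
key (307, 238) [nan nan nan] nan nan 0
an 240 [0.70048882 0.153
[... 813 characters left out ...]
 -0.21668001  0.09071605]
 [ 0.68745738 -0.21738502  0.08682397]
 [ 0.68755022 -0.21907161  0.07823532]]
strip [266 168   4  70 136] [0.53166118 0.10376885 0.        ] [0.69750075 0.11295129 0.        ] [0.61559211 0.10901957 0.        ] [ 0.99932766 -0.0366643   0.6155921   0.10901957]
strip [377 170   2  69 136] [ 0.52242076 -0.1573193   0.        ] [ 0.68641614 -0.14827899  0.        ] [ 0.60305946 -0.15271656  0.        ] [ 0.9991957  -0.04009907  0.6030595  -0.15271656]m.py:17: RuntimeWarning: Mean of empty slice.
  w=(im.min(2)>150)&(abs(u-k[0])<10)&(abs(v-k[1])<10); print("key",k,P[w].mean(0),u[w].mean(),v[w].mean(),w.sum())
  ret = um.true_divide(
  ret = ret.dtype.type(ret / rcount)
```

View pics/crop1.png

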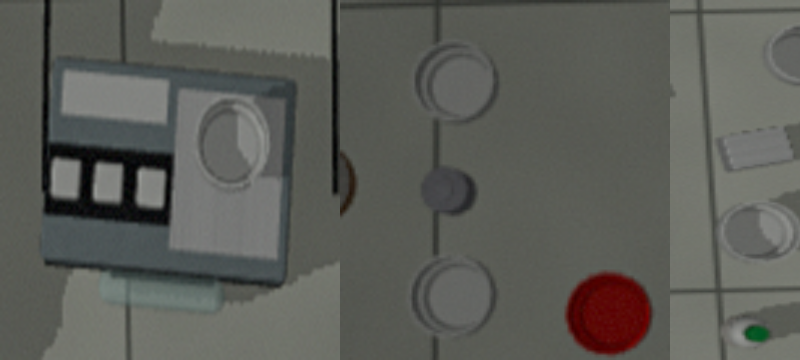

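Candidates: white cups in the top view at (179,207), (177,278), (455,194) and (440,272). Look-alikes are the fixed starter (340,223), red cups (229,284) and (141,323), paper roll (500,173) and weight (176,243). The crop confirms four white hollow cups, and three white keys at about (275/291/307, 237). I'll press the middle key first.

```bash
cat >> h.py <<'E'
def feeder(c=None,near=(315,228)):
    c=c or cam("top"); P=cloud(c); v,u=np.mgrid[:480,:640]
    m=(abs(P[...,2]-.062)<.006)&(abs(u-near[0])<75)&(abs(v-near[1])<65)
    m=cv2.morphologyEx(m.astype(np.uint8),cv2.MORPH_OPEN,np.ones((3,3)))
    (x,y),(w,h),a=cv2.minAreaRect(P[m>0][:,:2].astype(np.float32))
    if w<h: a-=90; w,h=h,w
    yaw=np.deg2rad((a-90+90)%180-90)
    return np.array([x,y]),yaw,(round(w,4),round(h,4))
AN=np.array([.693,-.025]); AY=-.0375
def rot(a): return np.array([[np.cos(a),-np.sin(a)],[np.sin(a),np.cos(a)]])
def rel(f): return np.round(np.r_[rot(AY).T@(f[0]-AN),f[1]-AY],4)
def onf(f,x,y): return f[0]+rot(f[1])@[x,y]
def press(f,x,y):
    p=onf(f,x,y); o=down(f[1]+np.pi/2)
    command_gripper(0,40); movep([*p,.20],o); move_l([*p,.110],feed=.15)
    hit=move_l([*p,.0895],feed=.02,until_force=12); s=sense(); print("press",hit,s["position"],s["wrist_force"])
    sleep(.3); move_l([*p,.17]); return hit
E
python3 - <<'E'
from h import *
f=feeder(); print(f,rel(f))
print(press(f,-.015,.05)); print(sense()["time_s"])
c=cam("wrist"); cv2.imwrite("pics/w1.png",c[0][:,:,::-1])
P=cloud(c)
for y in (.086,.05,.014):
    p=onf(f,-.015,y); u,v=proj(c,[*p,.07]).astype(int); print(y,(u,v),np.nanmedian(P[max(v-4,0):v+5,u-4:u+5,2]) if 0<=v<480 and 0<=u<640 else None)
E
```

```text
(array([ 0.53603429, -0.00095765]), np.float64(-0.10454025806218843), (0.2098, 0.1404)) [-0.1578  0.0181 -0.067 ]
press True [0.52650798 0.05031824 0.09309954] [-1.3023374  -0.58314762  7.17357021]
True
6.2833
0.086 (np.int64(325), np.int64(189)) 0.07619261829283952
0.05 (np.int64(325), np.int64(251)) 0.06826563392466319
0.014 (np.int64(325), np.int64(307)) 0.15886000601885397
```

```bash
cat >> h.py <<'E'
def push(f,side,d,ang=0.,lim=30,yy=.085):
    """side +1 left / -1 right; d = travel past expected contact"""
    o=down(f[1]); h=f[1]+ang; e=np.array([np.cos(h),np.sin(h)])
    a=onf(f,-.070-.011-.015,side*yy); b=a+e*(.015+d)
    out=onf(f,-.12,side*yy)
    command_gripper(0,40); movep([*out,.17],o); move_l([*a,.17]) ; move_l([*a,.052],feed=.12)
    hit=move_l([*b,.052],feed=.04,until_force=lim); s=sense(); w=s["wrist_force"]
    move_l([*a,.052],feed=.1); move_l([*a,.20],feed=.2)
    q=[.40,side*.25,.22]; movep(q,o); return hit,np.round(w,1)
E
python3 - <<'E'
from h import *
command_gripper(0,40); movep([.4,.25,.22],down(0))
c=cam("top"); f=feeder(c); print(f,rel(f)); P=cloud(c)
for y in (.086,.05,.014):
    u,v=proj(c,[*onf(f,-.015,y),.072]).astype(int); print(y,np.nanmedian(P[v-3:v+4,u-3:u+4,2]))
for side,d in ((1,.012),(1,.012)):
    print(push(f,side,d)); f=feeder(); print(f[2],rel(f),sense()["time_s"])
c=cam("top"); cv2.imwrite("pics/t2.png",c[0][:,:,::-1])
E
```

```text
(array([ 0.53601223, -0.00094622]), np.float64(-0.10385555934592906), (0.2102, 0.1401)) [-0.1578  0.0182 -0.0664]
0.086 0.07586583173947758
0.05 0.06783313198354368
0.014 0.0760540282623553
(False, array([-11.8,   5.6,   9. ]))
(0.2097, 0.1403) [-0.1534  0.0167 -0.1144] 13.35
(False, array([-11.6,   5.6,  10.1]))
(0.2098, 0.1404) [-0.149   0.0152 -0.1631] 18.5833
```

View pics/t2.png

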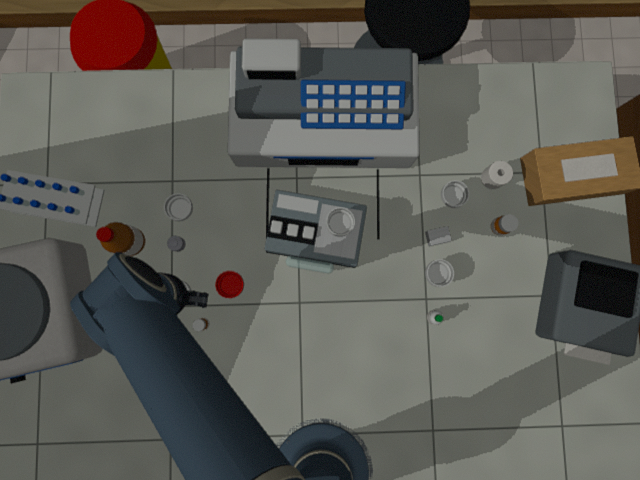

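Pause down, rinse up (cap heights 68 and 76 mm). Top view: feeder at (315,228) turned clockwise, cups unmoved. I'll continue the walk with larger strokes.

Run:
```python
from h import *
f=feeder()
for side,d in ((-1,.03),(1,.032),(-1,.032)):
    print(push(f,side,d,yy=.087)); f=feeder(); print(f[2],rel(f),sense()["time_s"])
```

```text
(False, array([-14.2,  -3.1,  10.3]))
(0.2099, 0.1404) [-0.1358  0.0171 -0.0249] 25.1417
(False, array([-8.8,  6.8,  4.1]))
(0.2098, 0.1407) [-0.1203  0.0103 -0.1809] 31.725
(False, array([-13.3,  -3.8,   7.9]))
(0.2102, 0.1405) [-0.1053  0.0129 -0.0279] 38.275
```

Run:
```python
from h import *
f=feeder()
for side,d in ((1,.030),(-1,.036)):
    print(push(f,side,d,yy=.087)); f=feeder(); print(f[2],rel(f),sense()["time_s"])
```

```text
(False, array([-8.8,  5.6,  4.5]))
(0.2098, 0.1405) [-0.0907  0.0068 -0.18  ] 44.9
(False, array([-13.5,  -4. ,   9.3]))
(0.2081, 0.1407) [-0.0738  0.011  -0.0006] 51.65
```

Run:
```python
from h import *
f=feeder()
for side,d in ((1,.010),(-1,.012)):
    print(push(f,side,d,lim=22,yy=.087)); f=feeder(); print(f,rel(f),sense()["time_s"])
c=cam("top"); P=cloud(c); v,u=np.mgrid[:480,:640]
def clus(uv,lo,hi,r=28):
    m=((u-uv[0])**2+(v-uv[1])**2<r*r)&(P[...,2]>lo)&(P[...,2]<hi); q=P[m]
    (x,y),rad=cv2.minEnclosingCircle(q[:,:2].astype(np.float32)); return np.round([x,y,rad],4)
print("seat",onf(f,.015,-.05),clus(proj(c,[*onf(f,.015,-.05),.11]),.1,.12))
for n,p in dict(A=(.602,.3065),B=(.4396,.3085),C=(.6168,-.3257),D=(.4359,-.2803)).items(): print(n,clus(proj(c,[*p,.047]),.038,.056))
cv2.imwrite("pics/t3.png",c[0][:,:,::-1])
```

```text
(True, array([-0.1,  0.6,  0.2]))
(array([ 0.62159556, -0.01223284]), np.float64(-0.05980048332940227), (0.2099, 0.1402)) [-0.0718  0.0101 -0.0223] 57.3667
(True, array([ 0.2,  0.8, -0.1]))
(array([ 0.62162322, -0.01166427]), np.float64(-0.024217988004853568), (0.2086, 0.1342)) [-0.0718  0.0107  0.0133] 63.075
seat [ 0.63540804 -0.06201284] [ 0.6545 -0.0636  0.0475]
A [0.6022 0.3067 0.0318]
B [0.4065 0.3099 0.0319]
C [ 0.6155 -0.3267  0.0321]
D [ 0.4393 -0.2785  0.0308]
```

View pics/t3.png

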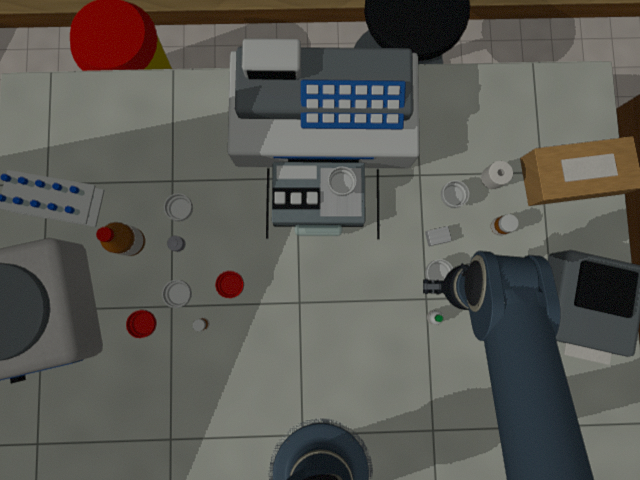

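B was knocked to (177,294) and the feeder sits at (319,195) against the analyser. My ROI clipped it, so I'll re-measure the feeder and use the wrist camera for the starter.

```bash
cat >> h.py <<'E'
def clus(c,p,z,r=.045,tol=.008):
    P=cloud(c); q=P[(np.hypot(P[...,0]-p[0],P[...,1]-p[1])<r)&(abs(P[...,2]-z)<tol)]
    if len(q)<20: return None
    (x,y),rad=cv2.minEnclosingCircle(q[:,:2].astype(np.float32)); return np.array([x,y]),rad,np.percentile(q[:,2],90)
def wlook(p,z,yaw=0):
    """wrist view from 0.13 above rim height z; returns rim centre, refined once"""
    movep([*p,z+.13],down(yaw)); c=cam("wrist"); r=clus(c,p,z); print("wlook",r, len(r) if r else 0); return r,c
E
python3 - <<'E'
from h import *
f=feeder(near=(320,200)); print(f,rel(f)); s=onf(f,.015,-.05); print(s)
command_gripper(.085,40)
r,c=wlook(s,.111,f[1]); cv2.imwrite("pics/w3.png",c[0][:,:,::-1])
a=(.602,.3065); movep([.5,.15,.25],down(0)); r,c=wlook(a,.048); cv2.imwrite("pics/w4.png",c[0][:,:,::-1])
print(sense()["time_s"],sense()["joint_pos"])
cc=cam("top"); print("A top",clus(cc,a,.047),"s top",clus(cc,s,.11))
cv2.imwrite("pics/w34.png",np.hstack([cv2.resize(cv2.imread("pics/w3.png"),(400,300)),cv2.resize(cv2.imread("pics/w4.png"),(400,300))]))
E
```

```text
(array([ 0.62511814, -0.01128267]), np.float64(-0.03375170523317373), (0.2086, 0.1413)) [-0.0683  0.0112  0.0037]
[ 0.63842233 -0.06176038]
wlook (array([ 0.63516748, -0.06239049]), 0.03136821836233139, np.float64(0.11184744437918401)) 3
wlook (array([0.5985744 , 0.30767837]), 0.0312887504696846, np.float64(0.048822847897474396)) 3
67.0333 [ 0.05796544  0.7237459  -0.93266053  1.57399891  0.61935254  1.16310592
 -2.58141646]
A top None s top (array([ 0.6381104 , -0.06289511]), 0.03146163374185562, np.float64(0.11251844294274385))
```

View pics/w34.png

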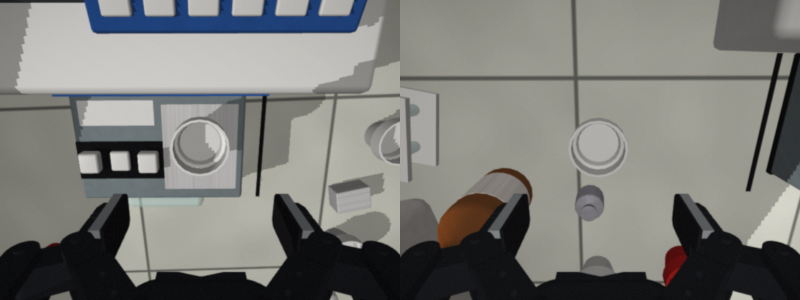

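Wrist views: starter rim at about (320,233) full-scale, feeder flush under the analyser lip; cup A rim at about (317,233). The top and wrist cameras agree on A→starter to within 1 mm. Next: grip A once to calibrate the closing axis, then nest it.

```bash
cat >> h.py <<'E'
SEAT=np.array([.6352,-.0624])
def home_z(n): return .063+.022*n   # foot height of n-th nested cup (1..)
def goto(p,z,yaw=0):
    try: movep([*p,z],down(yaw)); return yaw
    except Unreachable: movep([*p,z],down(yaw+np.pi)); return yaw+np.pi
def grasp(p,z=.050,n=30):
    command_gripper(.085,n); move_l([*p,z+.06],feed=.2); move_l([*p,z],feed=.1); command_gripper(.05,n); s=sense(); print("gap",s["finger_gap"],s["gripper_force"],s["position"])
def nest(p,n,seat,by=0.,zp=.050):
    """carry gripped cup (picked at TCP p,zp) over the stack and lower it"""
    move_l([*p,.27],feed=.25); t=np.array(seat)
    move_l([*t,.27],feed=.25); zt=zp+home_z(n)
    move_l([*t,zt+.030],feed=.2); hit=move_l([*t,zt-.003],feed=.03,until_force=5)
    s=sense(); print("nest",n,hit,"above home mm",1e3*(s["position"][2]-zt),s["wrist_force"],s["time_s"]); return hit
E
python3 - <<'E'
from h import *
p=np.array([.5986,.3077])
grasp(p); command_gripper(.085); move_l([*p,.178],feed=.25); 
c=cam("wrist"); r=clus(c,p,.048); print(r, "tcp",sense()["position"], "by", r[0][1]-sense()["position"][1]); print(sense()["time_s"])
E
```

```text
gap 0.06280996231861105 33.26606389135122 [0.59922514 0.30816273 0.05135916]
(array([0.5988369 , 0.30810055]), 0.031264469027519226, np.float64(0.048771533226386915)) tcp [0.59795777 0.30670954 0.17630787] by 0.0013910137826645408
69.95
```

Run:
```python
from h import *
p=np.array([.5988,.3081])
grasp(p); nest(p,1,SEAT); print(sense()["position"])
```

```text
gap 0.06300132050615402 33.244260884821415 [0.59942976 0.30858522 0.05130977]
nest 1 True above home mm 1.3299840280236175 [-0.33710001 -0.70464612  4.71070538] 75.9833
[ 0.6349135  -0.06246878  0.13632998]
```

Run:
```python
from h import *
s=sense()["position"]
command_gripper(.085); move_l([s[0],s[1],.263],feed=.25)
c=cam("wrist"); r=clus(c,SEAT,.133); print("nested",r,"starter",clus(c,SEAT,.111,tol=.004))
cv2.imwrite("pics/w5.png",c[0][60:360,100:540,::-1])
# next: C
p=np.array([.6155,-.3265]); move_l([*p,.25],feed=.25); r,c=wlook(p,.048); cv2.imwrite("pics/w6.png",c[0][:,:,::-1]); print(sense()["time_s"],sense()["joint_pos"])
```

```text
nested (array([ 0.63438064, -0.06246231]), 0.03131255507469177, np.float64(0.13384012611182913)) starter (array([ 0.63626021, -0.06237907]), 0.0305776409804821, np.float64(0.11339839342831373))
wlook (array([ 0.61322677, -0.32592857]), 0.03132600337266922, np.float64(0.04878833977072805)) 3
78.7 [ 0.91096902  0.69415794 -0.77146569  1.5209703   0.51376313  1.13520236
 -1.53267323]
```

View pics/w5.png

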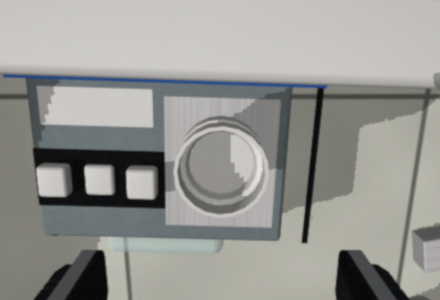

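The crop shows the cup nested concentrically at (220,165), with its rim 22 mm above the starter's. Now C, then D.

```bash
cat > nx.py <<'E'
from h import *
def do(p,n,look=None):
    if look is not None:
        s=sense()["position"]; move_l([look[0],look[1],.28],feed=.25); r,c=wlook(look,.048); p=r[0]
        assert .030<r[1]<.033
    grasp(p); zg=sense()["position"][2]
    assert .058<sense()["finger_gap"]<.066
    nest(p,n,SEAT); s=sense()["position"]; e=s[2]-zg-home_z(n); print("height err mm",e*1e3)
    if e<.003:
        command_gripper(.085); move_l([s[0],s[1],.27+.022*n],feed=.25); c=cam("wrist"); print("nested",clus(c,SEAT,.111+.022*n),sense()["time_s"]); return True
    return False
E
python3 - <<'E'
from nx import *
if do(np.array([.6132,-.3259]),2): do(None,3,np.array([.4345,-.2795]))
E
```

```text
gap 0.0625629596471169 33.261896297335625 [ 0.61410436 -0.32596089  0.0513736 ]
nest 2 True above home mm 1.3552179190300384 [-1.24910475 -0.57058545  4.60698303] 84.1917
height err mm -0.018382979198150462
nested (array([ 0.63433778, -0.06261726]), 0.031194915995001793, np.float64(0.15581503239360295)) 85.375
wlook (array([ 0.43282884, -0.28043711]), 0.03122803010046482, np.float64(0.0488091087376064)) 3
gap 0.06284890741318243 31.928968392312527 [ 0.43330485 -0.28063137  0.05109559]
nest 3 True above home mm 1.1877062651222403 [-1.45314822 -0.18091178  4.49784593] 92.7833
height err mm 0.09211234948608427
nested (array([ 0.63426435, -0.06239214]), 0.031219331547617912, np.float64(0.17783847809725956)) 93.9667
```

Run:
```python
from nx import *
b=np.array([.4065,.3099]); c=cam("top"); r=clus(c,b,.047,r=.05); print(r)
if do(None,4,b):
    command_gripper(0,40); movep([.4,-.25,.25],down(0)); f=feeder(near=(320,200)); print(f,rel(f),sense()["time_s"])
    c=cam("top"); cv2.imwrite("pics/t7.png",c[0][:,:,::-1])
```

```text
(array([0.40587661, 0.309367  ]), 0.03153161332011223, np.float64(0.05022559226157377))
wlook (array([0.40334252, 0.31016663]), 0.031242653727531433, np.float64(0.04878944468886608)) 3
gap 0.06321812084619913 31.655970364809036 [0.40383229 0.31050718 0.05120634]
nest 4 True above home mm 1.2682648466757762 [-1.19396922  0.93532991  3.7132993 ] 102.4417
height err mm 0.0619225395140921
nested (array([ 0.63427764, -0.06272433]), 0.03135022521018982, np.float64(0.19990714771219745)) 103.625
(array([ 0.62515539, -0.01144198]), np.float64(-0.03416622625684456), (0.2088, 0.1415)) [-0.0683  0.011   0.0033] 105.6583
```

View pics/t7.png

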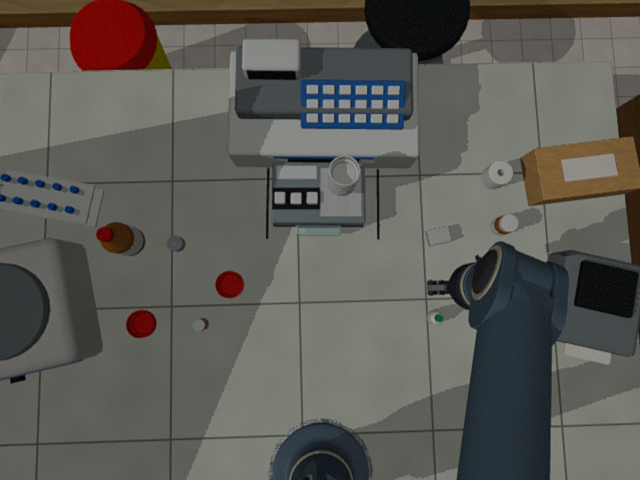

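The top view shows the stack at (343,175), no loose white cups left, and the bystanders in place. Now I'll press feed.

Run:
```python
from h import *
movep([.42,.0,.3],down(0)); movep([.4,.25,.25],down(0)); f=feeder(near=(320,200))
print(press(f,-.015,.086)); s=sense()["position"]; move_l([.45,.2,.22]); movep([.4,.25,.25],down(0))
c=cam("top"); P=cloud(c); f=feeder(c,near=(320,200)); print(f,rel(f),sense()["time_s"])
for y in (.086,.05,.014):
    u,v=proj(c,[*onf(f,-.015,y),.072]).astype(int); print(y,np.nanmedian(P[v-3:v+4,u-3:u+4,2]))
print("stack",clus(c,SEAT,.199))
```

```text
press True [0.61315481 0.07517296 0.09314208] [-1.14478737 -0.47933226  5.33352204]
True
(array([ 0.62521601, -0.0115291 ]), np.float64(-0.03160067002071673), (0.2087, 0.1413)) [-0.0682  0.0109  0.0059] 115.0083
0.086 0.06766874814000756
0.05 0.07620789188016519
0.014 0.07570865546570182
stack (array([ 0.63747936, -0.06278776]), 0.031463589519262314, np.float64(0.2004014831455801))
```

```bash
python3 -c "
from rig import *
print(finish_job())"
```

```text
the job is handed in; nothing more can be done
None
```

The job is handed in at about 115 s on the robot's clock; the hand-in gave no verdict. By the last measurements pause was pressed first, the feeder is flush and 11 mm off centre between the marks, all four white cups are nested fully home, and feed is down with pause and rinse up.

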